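# Proof-pull a soldered link on the bench gauge

### The arm

A 7-joint arm with a two-finger parallel gripper is mounted at the origin on the work surface. World frame = base frame: x ahead of the robot, y to its left, z up, the work surface at z = 0. Lengths are in m, angles in rad, forces in N, time in s.
With the tool pointing down it reaches from about 0.35 to 0.9 m from the base axis. Payload 7.2 kg.
Tool frame: the origin (TCP) lies on the centre line of the jaws, within the pads' length; the fingertips stand 19 mm ahead of it and the grasp point (between the pads) is the TCP; z points along the fingers, y is the line along which they close (so a half turn about z gives the same grasp; the last joint's range is limited). The gripper opens to 85 mm and grips with 20 to 120 N. Pads are 22 mm wide; open, the fingers measure 114 mm over their backs; the gripper's body (76 mm by 85 mm) begins 54 mm behind the grasp point. The pads swing forward as they close: fully open they stand 13 mm farther back than shut.
Start: joints at [1.257, 0.411, -0.013, 1.596, 0.006, 1.134, -0.082], TCP at [0.152, -0.606, 0.25] pointing down, gripper open.
Joint ranges: [-2.95, 2.95], [-0.29, 1.99], [-1.47, 1.44], [0.14, 2.54], [-1.03, 4.17], [0.13, 1.85], [-2.86, 2.86]. Speed limits (rad/s): [2.39, 2.39, 3.01, 3.01, 3.14, 3.14, 3.14].

### API

Orientations are given as a rotation vector (axis times angle).
In Python, from station import * gives the robot as it stands.
- The arm moves only by the shell command python3 -m jog 'ROWS'. ROWS is JSON, a list of rows, each an object with "delta_pos": the shift along the tool's x, y, z scaled (see below), a list of three; "twist": the turn, a rotation vector about the tool's x, y, z scaled (see below), a list of three; "jaw": the opening, from 0 (shut) to 1 (fully open). A call has 1 to 20 rows; each row shifts and turns the commanded pose from where the row before left it, along the tool's axes as they then stand; what a row does not reach is not made up. The controller multiplies each number of a shift by 0.3 m and each number of a turn by 4 degrees. A row lasts 1/10 s, in which the tool goes at most 50 mm and 8.59 degrees, less where a joint would pass 70% of its speed; a pose out of reach is approached as far as the arm can. A call with a number of a shift or a turn outside -1 to 1 is refused whole. A call with a gripper value outside its range is refused whole. The fingers move at their own pace and stop on an object; the grip force is fixed at half the most. Time passes only in rows, so rows that do not move let the fingers close. It gives the time, the measured TCP pose, the force, the opening and the grip force at its end, in the units of the state.
- sense(): the state, without advancing time (a new reading comes with each control period).
- snapshot(name): name is "scene" or "side" or "wrist"; returns a dict with "image" (480x640x3 uint8, red, green, blue), "fovy" (degrees; the focal length in pixels is half the picture's height over the tangent of half this angle, whatever the lens; pixels are square), "cx", "cy" (the principal point, pixels), "T" (4x4, takes a point from camera to world coordinates). Camera axes: x right, y down, z forward; pixel columns grow to the right and rows downward; lengths in m; the calibration is good to about 2 mm. A picture is of the moment at which its call begins. There is no depth.
- sign_off(): hands the job in; it is judged then, once.
The state is a dict: "t": time; "joint_pos": joint angles; "dq": joint speeds; "effort": joint torques, N m; "eef_pos": TCP position; "ee_rot": TCP orientation; "wrist_force": force on the tool from outside, world axes, zero at the start; "moment": the same for the moment, N m; "grip_width": finger opening in m; "grip_force": force on a finger pad.
Only numpy, scipy, OpenCV 4.12 (cv2) and the standard library are available. Lean on these libraries where they do the work, as an engineer would, in place of code of your own. Each camera call takes 0.05 s, during which the arm holds its last target. There are 200 camera calls.

### The job

Proof-test the brass link on the spring pull gauge: first push the tell-tale all the way back to zero, against the drawbar's dog; then draw the handle out until the tell-tale's pointer stands in the gap of the fork that marks the proof load, hold it there for a second, and ease the handle back until it is fully home. Do not pull past the fork's gap or let the handle snap back, leave the fork where it is set, and do not disturb the small things lying about; at the end the tell-tale must still show the proof load.

Things in the scene. Friction and masses are not known exactly. Their poses are not given: they have to be found in the camera images.
- gauge: Spring pull gauge screwed to the bench, immovable. Grey housing 100 mm wide (its x), 220 mm long (y = -160 to +60), top 56 mm above the bench, base plate 136 x 230 x 8 mm. Origin on the bench. The drawbar pulls out along its +y; its -x side faces the robot. On top: a slot at x = -20 mm, a scale with ticks each 10 mm at x = +6 to +48 mm.
- drawbar (a joint): How far the sprung drawbar is pulled out along the gauge's +y, m: 0 fully home, at most 0.118. Carries the steel loop handle in front of the housing and the dog on top. A spring draws it home: about 3 N at 0, rising 100 N per m (about 13 N at 0.095).
- grip_bar (a point): Middle of the handle's end bar: round steel bar 12 mm thick, 80 mm long across the pull (gauge x), its axis 40 mm above the bench; at home it is at gauge x = 0, y = +155 mm. Moves with the drawbar.
- handle_middle (a point): Middle of the level steel loop handle's opening, 40 mm above the bench, 35 mm behind the end bar's axis. The opening, clear down to the bench, is 59 mm along the pull, 68 mm across: a closed gripper let in from above hooks the end bar. Moves with the drawbar. The brass link under test (22 mm), between loop and housing, needs no handling.
- dog (a point): Point on the drawbar that coincides with the pointer tip (within 0.5 mm) when the tell-tale rests against the dog. The dog is a steel block 14 x 10 x 16 mm in the slot on the housing, directly on the -y side of the tell-tale's tab; as the drawbar is pulled it pushes the tell-tale along, +y only.
- telltale (a joint): Position of the tell-tale along the gauge's +y, m: 0 at zero (against the dog when the drawbar is home), at most 0.118. Starts left out from an earlier test. It drags with about 1.5 N friction and stays where it is left.
- tab (a point): Centre of the tell-tale's upright tab: dark steel block 24 mm across (gauge x), 12 mm thick along the travel, 30 mm tall, from 58 to 88 mm above the bench, over the slot (gauge x = -20 mm). Push it by this tab; gauge y = -100.5 mm at zero. The housing top around it is clear on the +y side.
- pointer (a point): Tip of the tell-tale's needle, a thin bar 3 mm wide reaching out from the tab over the scale towards gauge +x; the tip is at gauge x = +32 mm, 71 mm above the bench; same gauge y as the tab's centre.
- fork (a joint): Setting of the fork along the gauge's +y, m, on the same scale as drawbar and telltale: the pointer stands in the middle of the gap when telltale equals this value. Clamped stiffly; differs each time, between 0.045 and 0.095.
- fork_gap (a point): Middle of the gap between the fork's two dark steel prongs, at the pointer's height (the needle passes above the prongs). Prongs 26 mm long along gauge x, 18 mm apart inside, 4 mm wide, tops 64 mm above the bench, on a small clip at the scale's far edge (top 68 mm). Axes as the gauge's.
- pliers: Loose pliers with blue handles, lying flat, 150 mm long, 12 mm thick, near the gauge; bystander. Origin on the bench under its middle.
- tweezers: Loose steel tweezers lying flat, 120 mm long; bystander. Origin on the bench under its middle.
- pot: Loose small glass jar with white lid, 36 mm wide, 45 mm tall; bystander. Origin under its centre.
- ring_box: Loose small white box, 37 x 37 x 28 mm; bystander. Origin under its centre.
- loupe: Loose black eye loupe, round, 34 mm wide, 32 mm tall; bystander. Origin under its centre.
- file: Loose slim tool with wooden handle, 170 mm long, lying on the bench to the robot's right; bystander. Origin on the bench below its middle.
- phone: Loose black phone, 75 x 150 x 9 mm, lying on the bench to the robot's left; bystander. Origin under its centre.

How it is judged:
By the outcome, as a careful person would: the job done as asked, in the order asked, and still so for the second after the job is handed in, with the robot touching nothing.
It also fails if it takes over 51 s, if anything falls off the work surface, if the arm or the gripper's body presses on something with over 40 N, if the wrist force passes 120 N, or if a joint passes its speed limit or range.

## Working session

There is one attempt and no reset: what is moved stays moved. The work goes in short steps, Python scripts to look and compute and a shell command to move; the robot and the scene stay as the last step left them, time stands still between calls to the robot, and variables do not carry over. Pictures are saved under pics/ and viewed, at most 12 in all, crops included, and the job is handed in when it is done.

```bash
mkdir -p pics; ls; python3 - <<'E'
from station import *
import cv2,numpy as np
for n in ["scene","side"]:
    s=snapshot(n);cv2.imwrite(f"pics/{n}0.png",s["image"][:,:,::-1]);print(n,s["fovy"],s["cx"],s["cy"],np.round(s["T"],3).tolist())
    np.savez(f"{n}0.npz",**{k:s[k] for k in s})
d=sense();print({k:np.round(v,3).tolist() for k,v in d.items()})
E
```

```text
pics
scene 43.26416545306719 312.128614239592 244.47180725626134 [[0.273, 0.843, -0.464, 1.165], [0.962, -0.236, 0.137, -0.146], [0.006, -0.483, -0.875, 1.162], [0.0, 0.0, 0.0, 1.0]]
side 54.45882070660487 323.9147309261965 240.8978812250182 [[0.991, -0.077, 0.105, 0.473], [-0.13, -0.652, 0.747, -0.802], [0.011, -0.755, -0.656, 0.817], [0.0, 0.0, 0.0, 1.0]]
{'t': 0.1, 'joint_pos': [1.257, 0.412, -0.013, 1.597, 0.006, 1.134, -0.082], 'dq': [-0.0, -0.001, 0.001, -0.002, -0.0, 0.0, 0.0], 'effort': [0.002, -60.183, 0.684, -30.009, 0.014, 0.006, 0.0], 'eef_pos': [0.152, -0.606, 0.25], 'ee_rot': [-3.117, -0.385, 0.0], 'wrist_force': [0.028, 0.545, -0.321], 'moment': [-0.016, 0.012, 0.014], 'grip_force': 0.0, 'grip_width': 0.085}
```

View pics/scene0.png

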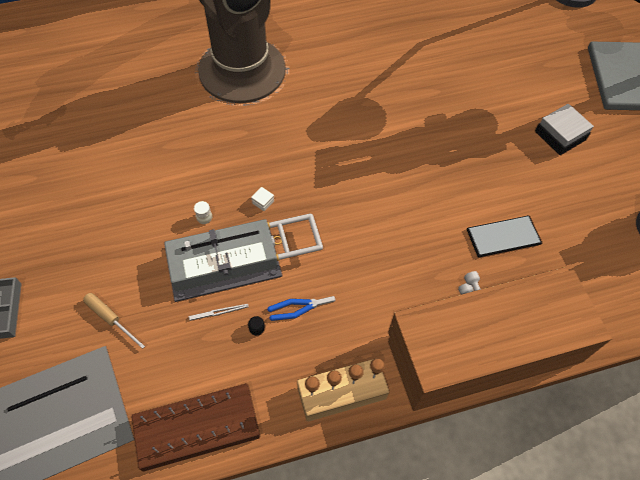

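View pics/side0.png

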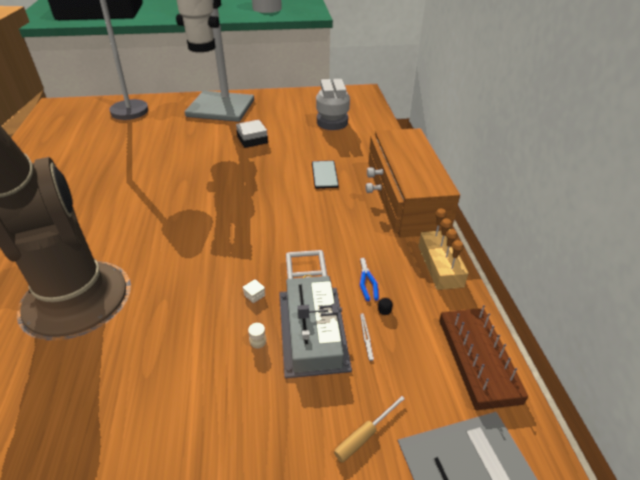

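The gauge sits near scene px (225,258), with the handle at (300,235) and the +y end to image right. In the side view the gauge is at (313,330), with the tab dark at (303,312). I'll enlarge both.

```bash
python3 - <<'E'
import cv2
a=cv2.imread("pics/scene0.png")[200:310,155:335];b=cv2.imread("pics/side0.png")[240:385,270:360]
cv2.imwrite("pics/a.png",cv2.resize(a,None,fx=4.4,fy=4.4,interpolation=cv2.INTER_CUBIC))
cv2.imwrite("pics/b.png",cv2.resize(b,None,fx=4,fy=4,interpolation=cv2.INTER_CUBIC))
E
```

```text
(no output)
```

View pics/a.png

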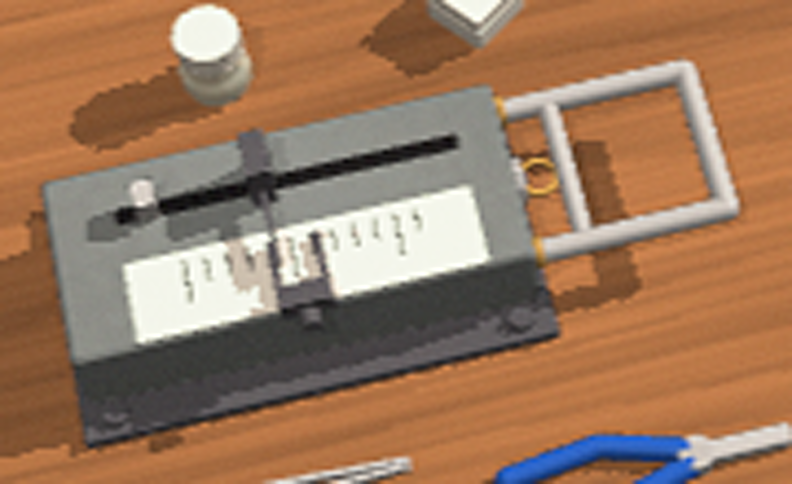

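View pics/b.png

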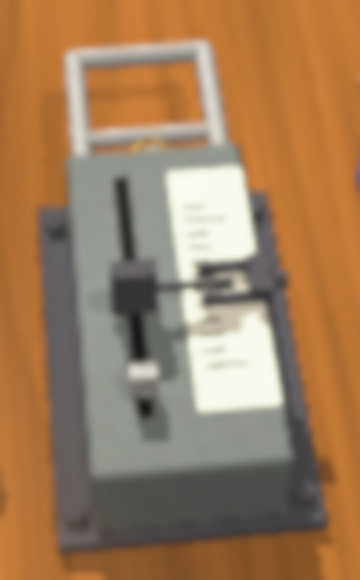

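Crop a: housing top corners at (42,186), (490,88), (533,250), (75,362). Handle outer corners are at (690,65) and (738,208), the prongs at x≈285 and 322, the tab top at (255,140), and the white dog at (143,190). Crop b shows the same layout, with the tab top at (133,275) and the prongs at v≈268 and 297. Next I'll fit the pose.

```bash
cat > h.py <<'E'
import numpy as np
def cam(s):
    f=240/np.tan(np.radians(float(s["fovy"]))/2); return f,float(s["cx"]),float(s["cy"]),np.array(s["T"])
def plane(s,uv,z):
    f,cx,cy,T=cam(s);uv=np.atleast_2d(uv)
    d=np.c_[(uv[:,0]-cx)/f,(uv[:,1]-cy)/f,np.ones(len(uv))]@T[:3,:3].T
    o=T[:3,3];return (o+d*((z-o[2])/d[:,2])[:,None])[:,:2]
def proj(s,P):
    f,cx,cy,T=cam(s);p=(np.atleast_2d(P)-T[:3,3])@T[:3,:3];return np.c_[f*p[:,0]/p[:,2]+cx,f*p[:,1]/p[:,2]+cy]
def fit(g,w):
    gm,wm=g.mean(0),w.mean(0);a=g-gm;b=w-wm
    th=np.arctan2((a[:,0]*b[:,1]-a[:,1]*b[:,0]).sum(),(a*b).sum())
    R=np.array([[np.cos(th),-np.sin(th)],[np.sin(th),np.cos(th)]]);return th,R,wm-R@gm
E
python3 - <<'E'
from h import *
A=np.load("scene0.npz");B=np.load("side0.npz")
a=lambda l:np.array(l,float)/4.4+[155,200]
b=lambda l:np.array(l,float)/4+[270,240]
g=np.array([[-50,-160],[-50,60],[50,60],[50,-160]])/1e3
wa=plane(A,a([(42,186),(490,88),(533,250),(75,362)]),.056)
wb=plane(B,b([(93,475),(66,155),(240,155),(290,458)]),.056)
for w in(wa,wb,):
    th,R,t=fit(g,w);print(np.degrees(th),t,np.round(((w-t)@R-g)*1e3,1).tolist())
th,R,t=fit(np.r_[g,g],np.r_[wa,wb]);print("both",np.degrees(th),t);np.savez("pose.npz",th=th,R=R,t=t)
def G(s,uv,z):return np.round((plane(s,uv,z)-t)@R*1e3,1).tolist()
print("handle bar a",G(A,a([(690,65),(738,208)]),.043),"b",G(B,b([(65,50),(210,40)]),.043))
print("tabtop a",G(A,a([(255,140)]),.088),"b",G(B,b([(133,270)]),.088))
print("prong tops a",G(A,a([(274,250),(319,240),(285,295),(328,285)]),.064),"b",G(B,b([(205,268),(205,297),(250,266),(252,295)]),.064))
print("dog",G(A,a([(143,185)]),.072),G(B,b([(143,368)]),.072))
print("needle a",G(A,a([(268,215),(272,235)]),.071),"b",G(B,b([(170,285),(225,284)]),.071))
print("bar",t+R@[0,.155],"mid",t+R@[0,.12],"tab+",t+R@[-.02,-.06])
for n,uv in dict(pot=(203,207),box=(263,195),loupe=(257,324)).items(): print(n,plane(A,uv,.03),G(A,uv,.03))
E
```

```text
-0.6520200681625878 [ 0.54130142 -0.10975628] [[2.1, 1.2], [4.2, -1.3], [-4.1, -2.0], [-2.2, 2.1]]
-1.4737553981846123 [ 0.54231944 -0.11665705] [[3.2, 4.3], [-0.2, 0.1], [-1.8, -9.2], [-1.1, 4.7]]
both -1.0594727714123073 [ 0.54180747 -0.11320532]
handle bar a [[-42.8, 161.1], [40.7, 162.9]] b [[-45.0, 159.7], [44.5, 159.9]]
tabtop a [[-27.3, -52.6]] b [[-19.7, -59.7]]
prong tops a [[18.7, -55.3], [18.8, -34.1], [43.0, -54.7], [43.0, -34.5]] b [[19.5, -41.5], [17.3, -61.2], [43.3, -42.6], [41.8, -62.3]]
dog [[-26.2, -108.0]] [[-19.0, -109.9]]
needle a [[3.7, -54.4], [14.6, -54.6]] b [[-0.6, -57.2], [27.9, -59.4]]
bar [0.54467346 0.04176818] mid [0.5440263  0.00677416] tab+ [ 0.52070148 -0.17282526]
pot [[ 0.41007533 -0.17498458]] [[-130.6, -64.2]]
box [[ 0.41493608 -0.03997402]] [[-128.2, 70.9]]
loupe [[ 0.7104011  -0.12378073]] [[168.8, -7.5]]
```

Both views agree on the gauge frame to within a few mm. The fork is at about 0.052 and the tell-tale at about 0.044. I'll align the tool with the gauge, shut the jaws, and travel high to the +y side of the tab.

```bash
python3 -m jog '[{"delta_pos":[0,0,0],"twist":[0,0,0.95],"jaw":0},{"delta_pos":[0,0,0],"twist":[0,0,0.95],"jaw":0},{"delta_pos":[0,0,0],"twist":[0,0,0.95],"jaw":0},{"delta_pos":[0,0,0],"twist":[0,0,0.95],"jaw":0},{"delta_pos":[0.082,-0.104,0],"twist":[0,0,0],"jaw":0},{"delta_pos":[0.082,-0.104,0],"twist":[0,0,0],"jaw":0},{"delta_pos":[0.082,-0.104,0],"twist":[0,0,0],"jaw":0},{"delta_pos":[0.082,-0.104,0],"twist":[0,0,0],"jaw":0},{"delta_pos":[0.082,-0.104,0],"twist":[0,0,0],"jaw":0},{"delta_pos":[0.082,-0.104,0],"twist":[0,0,0],"jaw":0},{"delta_pos":[0.082,-0.104,0],"twist":[0,0,0],"jaw":0},{"delta_pos":[0.082,-0.104,0],"twist":[0,0,0],"jaw":0},{"delta_pos":[0.082,-0.104,0],"twist":[0,0,0],"jaw":0},{"delta_pos":[0.082,-0.104,0],"twist":[0,0,0],"jaw":0},{"delta_pos":[0.082,-0.104,0],"twist":[0,0,0],"jaw":0},{"delta_pos":[0.082,-0.104,0],"twist":[0,0,0],"jaw":0},{"delta_pos":[0.082,-0.104,0],"twist":[0,0,0],"jaw":0},{"delta_pos":[0.082,-0.104,0],"twist":[0,0,0],"jaw":0},{"delta_pos":[0.082,-0.104,0],"twist":[0,0,0],"jaw":0}]'
python3 - <<'E'
from station import *
import cv2
from h import *
s=snapshot("wrist");cv2.imwrite("pics/w1.png",s["image"][:,:,::-1]);np.savez("w1.npz",**s)
P=np.load("pose.npz");R,t=P["R"],P["t"]
d=sense();from scipy.spatial.transform import Rotation as Ro
print(d["t"],d["eef_pos"],Ro.from_rotvec(d["ee_rot"]).as_matrix().round(3).tolist(),(np.array(d["eef_pos"])[:2]-t)@R,s["T"].round(3).tolist() if hasattr(s["T"],'round') else s["T"])
for g in [(-.05,.06,.056),(.05,.06,.056),(.05,-.16,.056),(-.05,-.16,.056)]:
    print(g,proj(s,[*(t+R@g[:2]),g[2]]).round(0))
E
```

```text
t: 2.0
eef_pos: [0.5307, -0.1441, 0.2501]
ee_rot: [-3.141, 0.031, 0.001]
wrist_force: [1.0, -0.7, 0.8]
grip_width: 0.0002
grip_force: 0.0
2.05 [ 0.534714   -0.13711998  0.25017024] [[1.0, -0.012, 0.003], [-0.012, -1.0, 0.004], [0.003, -0.004, -1.0]] [-0.00665007 -0.02404173] [[-0.019, -0.949, -0.315, 0.613], [-1.0, 0.018, 0.006, -0.146], [0.0, 0.315, -0.949, 0.373], [0.0, 0.0, 0.0, 1.0]]
(-0.05, 0.06, 0.056) [[225. 251.]]
(0.05, 0.06, 0.056) [[215. 142.]]
(0.05, -0.16, 0.056) [[473. 142.]]
(-0.05, -0.16, 0.056) [[459. 251.]]
```

View pics/w1.png

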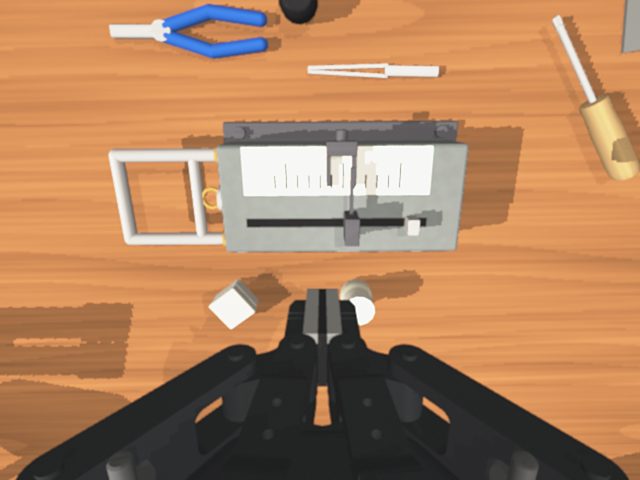

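The wrist view confirms the pose: housing corners are within about 5 px of prediction. The tab is at (351,228), the needle at column 351, the fork clip at (343,148) and the dog at (413,227). I'll shift over the slot and descend on the tab's +y side.

```bash
python3 -m jog '[{"delta_pos":[-0.045,-0.017,0],"twist":[0,0,0],"jaw":0},{"delta_pos":[0,0,0.1],"twist":[0,0,0],"jaw":0},{"delta_pos":[0,0,0.1],"twist":[0,0,0],"jaw":0},{"delta_pos":[0,0,0.1],"twist":[0,0,0],"jaw":0},{"delta_pos":[0,0,0.1],"twist":[0,0,0],"jaw":0},{"delta_pos":[0,0,0],"twist":[0,0,0],"jaw":0},{"delta_pos":[0,0,0],"twist":[0,0,0],"jaw":0},{"delta_pos":[0,0,0],"twist":[0,0,0],"jaw":0}]'
python3 - <<'E'
from station import *
import cv2
from h import *
s=snapshot("wrist");cv2.imwrite("pics/w2.png",s["image"][:,:,::-1]);np.savez("w2.npz",**s)
w1=np.load("w1.npz")
P=np.load("pose.npz");R,t=P["R"],P["t"]
g=np.array([[-50,60],[50,60],[50,-160],[-50,-160]])/1e3
w=plane(w1,[(225,250),(217,143),(467,144),(459,250)],.056);th,R2,t2=fit(g,w);print(np.degrees(th),t2,((w-t2)@R2-g).round(4).tolist())
G=lambda u,z:((plane(w1,u,z)-t2)@R2).round(4).tolist()
print("tab top",G((351,212),.088),"needle",G([(351,190),(351,165)],.071),"prongs",G([(332,150),(354,150)],.064),"dog",G((413,222),.072),"bar",G([(119,198)],.046))
d=sense();print(d["eef_pos"],d["wrist_force"],(np.array(d["eef_pos"])[:2]-t2)@R2)
E
```

```text
t: 2.85
eef_pos: [0.5177, -0.1404, 0.1318]
ee_rot: [3.141, -0.031, 0.003]
wrist_force: [0.3, -0.9, -0.2]
grip_width: 0.0001
grip_force: 0.0
-1.0373767129658256 [ 0.54181923 -0.11233665] [[0.0015, -0.0007], [-0.0008, -0.0023], [-0.0019, 0.0039], [0.0012, -0.0008]]
tab top [[-0.0034, -0.0557]] needle [[0.0114, -0.0566], [0.0324, -0.0561]] prongs [[0.044, -0.0404], [0.0439, -0.0589]] dog [[-0.0166, -0.1112]] bar [[-0.0008, 0.1558]]
[ 0.51773621 -0.14037823  0.13196281] [-0.47135858  0.38851831  0.74519885] [-0.02357139 -0.02847301]
```

View pics/w2.png

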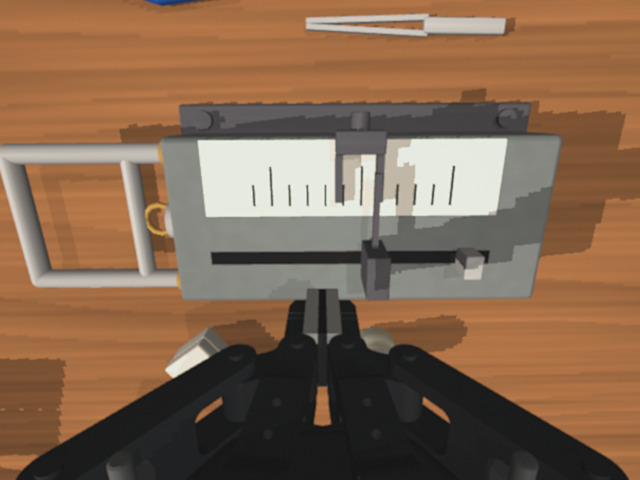

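The pose holds: the tell-tale is at about 0.044 and the fork at about 0.051. Here the prongs are at columns 339 and 381, the needle at 377 and the tab at (375,258), with the closed fingers clear on the tab's left at (322,300). Now I'll descend and push towards −y.

```bash
python3 -m jog '[{"delta_pos":[0.012,-0.01,0.08],"twist":[0,0,0],"jaw":0},{"delta_pos":[0,0,0.08],"twist":[0,0,0],"jaw":0},{"delta_pos":[0,0,0],"twist":[0,0,0],"jaw":0},{"delta_pos":[0,0,0],"twist":[0,0,0],"jaw":0},{"delta_pos":[0,0.03,0],"twist":[0,0,0],"jaw":0},{"delta_pos":[0,0.02,0],"twist":[0,0,0],"jaw":0},{"delta_pos":[0,0.02,0],"twist":[0,0,0],"jaw":0},{"delta_pos":[0,0.02,0],"twist":[0,0,0],"jaw":0},{"delta_pos":[0,0.02,0],"twist":[0,0,0],"jaw":0},{"delta_pos":[0,0.02,0],"twist":[0,0,0],"jaw":0},{"delta_pos":[0,0.02,0],"twist":[0,0,0],"jaw":0},{"delta_pos":[0,0,0],"twist":[0,0,0],"jaw":0},{"delta_pos":[0,0,0],"twist":[0,0,0],"jaw":0}]'
python3 - <<'E'
from station import *
import cv2
from h import *
s=snapshot("wrist");cv2.imwrite("pics/w3.png",s["image"][:,:,::-1]);np.savez("w3.npz",**s)
t=np.array([.54182,-.11234]);R=np.load("pose.npz")["R"];np.savez("pose.npz",R=R,t=t)
d=sense();print(d["eef_pos"],d["wrist_force"],(np.array(d["eef_pos"])[:2]-t)@R)
E
```

```text
t: 4.2
eef_pos: [0.5191, -0.1826, 0.082]
ee_rot: [3.141, -0.032, -0.001]
wrist_force: [-1.3, -0.7, -0.6]
grip_width: 0.0006
grip_force: 0.0
[ 0.51911611 -0.18236384  0.08204945] [-0.50366084  0.00582478  0.07580652] [-0.02140525 -0.07043166]
```

View pics/w3.png

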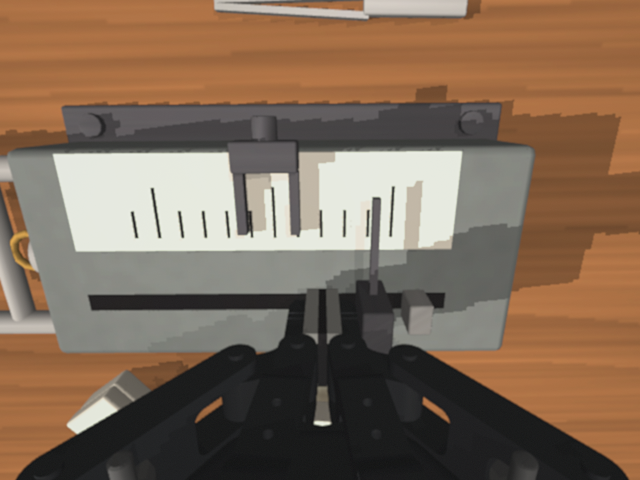

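The tab (375,300) has moved right towards the dog (418,310), with about 5 mm left. I'll close it in fine steps while watching the force.

```bash
python3 -m jog '[{"delta_pos":[0,0.006,0],"twist":[0,0,0],"jaw":0},{"delta_pos":[0,0.006,0],"twist":[0,0,0],"jaw":0},{"delta_pos":[0,0,0],"twist":[0,0,0],"jaw":0},{"delta_pos":[0,0,0],"twist":[0,0,0],"jaw":0}]'
python3 -m jog '[{"delta_pos":[0,0.003,0],"twist":[0,0,0],"jaw":0},{"delta_pos":[0,0,0],"twist":[0,0,0],"jaw":0},{"delta_pos":[0,0,0],"twist":[0,0,0],"jaw":0}]'
python3 -m jog '[{"delta_pos":[0,0.003,0],"twist":[0,0,0],"jaw":0},{"delta_pos":[0,0,0],"twist":[0,0,0],"jaw":0},{"delta_pos":[0,0,0],"twist":[0,0,0],"jaw":0}]'
```

```text
t: 4.65
eef_pos: [0.5193, -0.1857, 0.0822]
ee_rot: [-3.141, 0.03, 0.001]
wrist_force: [-0.4, 0.5, -0.2]
grip_width: -0.0003
grip_force: 0.3
t: 4.95
eef_pos: [0.5193, -0.1866, 0.0822]
ee_rot: [-3.141, 0.03, 0.0]
wrist_force: [-0.8, 1.8, -1.3]
grip_width: 0.0001
grip_force: 0.7
t: 5.25
eef_pos: [0.5194, -0.1876, 0.0823]
ee_rot: [3.141, -0.031, -0.0]
wrist_force: [0.2, 0.9, -0.8]
grip_width: -0.0001
grip_force: 0.6
```

```bash
for i in 1; do :; done; python3 -m jog '[{"delta_pos":[0,0.003,0],"twist":[0,0,0],"jaw":0},{"delta_pos":[0,0,0],"twist":[0,0,0],"jaw":0},{"delta_pos":[0,0,0],"twist":[0,0,0],"jaw":0}]'
python3 -m jog '[{"delta_pos":[0,0.003,0],"twist":[0,0,0],"jaw":0},{"delta_pos":[0,0,0],"twist":[0,0,0],"jaw":0},{"delta_pos":[0,0,0],"twist":[0,0,0],"jaw":0}]'
python3 -m jog '[{"delta_pos":[0,0.003,0],"twist":[0,0,0],"jaw":0},{"delta_pos":[0,0,0],"twist":[0,0,0],"jaw":0},{"delta_pos":[0,0,0],"twist":[0,0,0],"jaw":0}]'
```

```text
t: 5.55
eef_pos: [0.5194, -0.1886, 0.0823]
ee_rot: [3.141, -0.031, 0.0]
wrist_force: [0.8, 0.8, -0.3]
grip_width: -0.0003
grip_force: 0.5
t: 5.85
eef_pos: [0.5194, -0.1895, 0.0823]
ee_rot: [3.141, -0.031, 0.0]
wrist_force: [-0.4, 1.1, -0.0]
grip_width: 0.0001
grip_force: 0.5
t: 6.15
eef_pos: [0.5194, -0.1904, 0.0823]
ee_rot: [3.141, -0.031, 0.0]
wrist_force: [-0.7, 1.2, -0.6]
grip_width: 0.0
grip_force: 0.5
```

```bash
python3 -m jog '[{"delta_pos":[0,0.003,0],"twist":[0,0,0],"jaw":0},{"delta_pos":[0,0,0],"twist":[0,0,0],"jaw":0},{"delta_pos":[0,0,0],"twist":[0,0,0],"jaw":0}]' | sed -n '2p;4p'
python3 -m jog '[{"delta_pos":[0,0.003,0],"twist":[0,0,0],"jaw":0},{"delta_pos":[0,0,0],"twist":[0,0,0],"jaw":0},{"delta_pos":[0,0,0],"twist":[0,0,0],"jaw":0}]'| sed -n '2p;4p'
python3 - <<'E'
from station import *
import cv2
from h import *
s=snapshot("wrist");cv2.imwrite("pics/w4.png",cv2.resize(s["image"][260:400,280:460,::-1],None,fx=3,fy=3));np.savez("w4.npz",**s)
E
```

```text
eef_pos: [0.5194, -0.1913, 0.0823]
wrist_force: [-1.0, 0.6, 0.4]
eef_pos: [0.5193, -0.1922, 0.0823]
wrist_force: [-0.9, 1.4, -0.5]
```

View pics/w4.png

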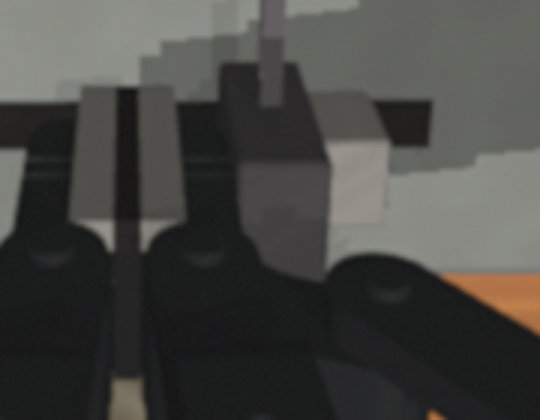

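The tab (column 325) now looks nearly against the dog (column 330 on). A few more fine steps until the force rises.

```bash
python3 -m jog '[{"delta_pos":[0,0.003,0],"twist":[0,0,0],"jaw":0},{"delta_pos":[0,0,0],"twist":[0,0,0],"jaw":0},{"delta_pos":[0,0,0],"twist":[0,0,0],"jaw":0}]' | sed -n '2p;4p'
python3 -m jog '[{"delta_pos":[0,0.003,0],"twist":[0,0,0],"jaw":0},{"delta_pos":[0,0,0],"twist":[0,0,0],"jaw":0},{"delta_pos":[0,0,0],"twist":[0,0,0],"jaw":0}]'| sed -n '2p;4p'
```

```text
eef_pos: [0.5193, -0.193, 0.0823]
wrist_force: [0.4, 1.6, 0.0]
eef_pos: [0.5193, -0.1932, 0.0823]
wrist_force: [0.3, 4.0, 0.5]
```

```bash
python3 -m jog '[{"delta_pos":[0,0.003,0],"twist":[0,0,0],"jaw":0},{"delta_pos":[0,0,0],"twist":[0,0,0],"jaw":0},{"delta_pos":[0,0,0],"twist":[0,0,0],"jaw":0}]' | sed -n '2p;4p'
```

```text
eef_pos: [0.5193, -0.1933, 0.0823]
wrist_force: [-1.4, 7.7, 1.2]
```

Hard stop confirmed: 7.7 N, no further motion. The tell-tale is zeroed. I'll retreat, lift and go over the handle opening.

```bash
python3 -m jog '[{"delta_pos":[0,-0.02,0],"twist":[0,0,0],"jaw":0},{"delta_pos":[0,-0.024,0],"twist":[0,0,0],"jaw":0},{"delta_pos":[0,0,-0.114],"twist":[0,0,0],"jaw":0},{"delta_pos":[0,0,-0.114],"twist":[0,0,0],"jaw":0},{"delta_pos":[0.014,-0.126,0],"twist":[0,0,0],"jaw":0},{"delta_pos":[0.014,-0.126,0],"twist":[0,0,0],"jaw":0},{"delta_pos":[0.014,-0.126,0],"twist":[0,0,0],"jaw":0},{"delta_pos":[0.014,-0.126,0],"twist":[0,0,0],"jaw":0},{"delta_pos":[0.014,-0.126,0],"twist":[0,0,0],"jaw":0},{"delta_pos":[0,0,0],"twist":[0,0,0],"jaw":0},{"delta_pos":[0,0,0],"twist":[0,0,0],"jaw":0},{"delta_pos":[0,0,0],"twist":[0,0,0],"jaw":0}]'
python3 - <<'E'
from station import *
import cv2
from h import *
s=snapshot("scene");cv2.imwrite("pics/s5.png",cv2.resize(s["image"][190:320,150:350,::-1],None,fx=4,fy=4,interpolation=cv2.INTER_CUBIC));np.savez("s5.npz",**s)
w=snapshot("wrist");cv2.imwrite("pics/w5.png",w["image"][:,:,::-1])
P=np.load("pose.npz");t,R=P["t"],P["R"]
d=sense();print(d["eef_pos"],d["wrist_force"],(np.array(d["eef_pos"])[:2]-t)@R)
a=cv2.imread("pics/w5.png")
o=np.hstack([cv2.resize(a[80:400],(400,200)),cv2.resize(cv2.imread("pics/s5.png"),(400,260))[:200]]);cv2.imwrite("pics/c5.png",cv2.resize(o,None,fx=1,fy=1))
E
```

```text
t: 8.9
eef_pos: [0.5442, 0.0055, 0.1506]
ee_rot: [3.14, -0.033, -0.0]
wrist_force: [0.2, -1.6, -0.1]
grip_width: -0.0
grip_force: 0.0
[0.54415064 0.00523561 0.1506495 ] [ 0.11540581  0.10824078 -0.33399113] [0.00015625 0.1175986 ]
```

View pics/w5.png

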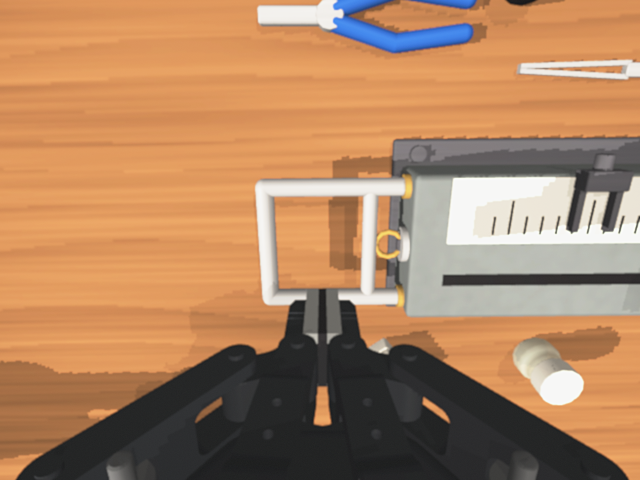

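The fingers (322) are centred in the handle opening (275–363). I'll descend to hook depth and refine the fork value numerically from the w3/w4 images.

```bash
python3 -m jog '[{"delta_pos":[0,0,0.09],"twist":[0,0,0],"jaw":0},{"delta_pos":[0,0,0.09],"twist":[0,0,0],"jaw":0},{"delta_pos":[0,0,0.09],"twist":[0,0,0],"jaw":0},{"delta_pos":[0,0,0.08],"twist":[0,0,0],"jaw":0},{"delta_pos":[0,0,0.02],"twist":[0,0,0],"jaw":0},{"delta_pos":[0,0,0],"twist":[0,0,0],"jaw":0},{"delta_pos":[0,0,0],"twist":[0,0,0],"jaw":0}]'
python3 - <<'E'
from h import *
import cv2
t,R=(lambda P:(P["t"],P["R"]))(np.load("pose.npz"))
for n in ["w3","w4"]:
    s=np.load(n+".npz");g=cv2.cvtColor(s["image"],cv2.COLOR_RGB2GRAY)
    for r in (190,205,225):
        x=np.where(g[r,60:460]<115)[0]+60
        runs=[c for c in np.split(x,np.where(np.diff(x)>1)[0]+1) if 2<len(c)<22]
        print(n,r,[(c[0],c[-1],((plane(s,(c.mean(),r),.064)-t)@R*1e3).round(1).tolist(),((plane(s,(c.mean(),r),.071)-t)@R*1e3).round(1).tolist()) for c in runs])
E
```

```text
t: 9.7
eef_pos: [0.5449, 0.0066, 0.0407]
ee_rot: [3.141, -0.032, 0.002]
wrist_force: [0.1, 0.2, 0.4]
grip_width: -0.0001
grip_force: 0.0
w3 190 [(np.int64(151), np.int64(153), [[32.6, -3.4]], [[34.0, -6.7]]), (np.int64(235), np.int64(246), [[32.6, -38.4]], [[33.9, -40.0]]), (np.int64(290), np.int64(299), [[32.5, -59.8]], [[33.9, -60.3]])]
w3 205 [(np.int64(236), np.int64(247), [[26.5, -38.4]], [[28.2, -40.0]]), (np.int64(290), np.int64(299), [[26.4, -59.6]], [[28.1, -60.1]]), (np.int64(373), np.int64(379), [[26.4, -92.3]], [[28.1, -91.2]])]
w3 225 [(np.int64(238), np.int64(252), [[18.1, -39.2]], [[20.2, -40.7]]), (np.int64(291), np.int64(299), [[18.1, -59.6]], [[20.2, -60.1]]), (np.int64(372), np.int64(378), [[18.0, -92.3]], [[20.1, -91.2]])]
w4 190 [(np.int64(211), np.int64(223), [[32.9, -38.5]], [[34.3, -40.6]]), (np.int64(266), np.int64(276), [[32.9, -60.0]], [[34.3, -61.0]])]
w4 205 [(np.int64(131), np.int64(133), [[26.9, -3.8]], [[28.5, -7.6]]), (np.int64(213), np.int64(224), [[26.8, -38.6]], [[28.5, -40.6]]), (np.int64(267), np.int64(276), [[26.8, -59.9]], [[28.5, -60.9]]), (np.int64(369), np.int64(376), [[26.8, -100.5]], [[28.5, -99.5]])]
w4 225 [(np.int64(158), np.int64(160), [[18.5, -13.5]], [[20.6, -16.8]]), (np.int64(215), np.int64(229), [[18.4, -39.3]], [[20.5, -41.3]]), (np.int64(268), np.int64(277), [[18.4, -59.9]], [[20.5, -60.9]]), (np.int64(368), np.int64(375), [[18.4, -100.4]], [[20.5, -99.4]])]
```

Fork centre at gauge y ≈ −49.3 and the pointer's zero at −100.4, so the proof load is at a draw of about 51.2 mm. I'll approach the bar and find contact by force.

```bash
python3 -m jog '[{"delta_pos":[0,-0.02,0],"twist":[0,0,0],"jaw":0},{"delta_pos":[0,-0.02,0],"twist":[0,0,0],"jaw":0},{"delta_pos":[0,-0.007,0],"twist":[0,0,0],"jaw":0},{"delta_pos":[0,0,0],"twist":[0,0,0],"jaw":0},{"delta_pos":[0,0,0],"twist":[0,0,0],"jaw":0}]'|sed -n '2p;4p'
python3 -m jog '[{"delta_pos":[0,-0.003,0],"twist":[0,0,0],"jaw":0},{"delta_pos":[0,0,0],"twist":[0,0,0],"jaw":0},{"delta_pos":[0,0,0],"twist":[0,0,0],"jaw":0}]'|sed -n '2p;4p'
python3 -m jog '[{"delta_pos":[0,-0.003,0],"twist":[0,0,0],"jaw":0},{"delta_pos":[0,0,0],"twist":[0,0,0],"jaw":0},{"delta_pos":[0,0,0],"twist":[0,0,0],"jaw":0}]'|sed -n '2p;4p'
python3 -m jog '[{"delta_pos":[0,-0.003,0],"twist":[0,0,0],"jaw":0},{"delta_pos":[0,0,0],"twist":[0,0,0],"jaw":0},{"delta_pos":[0,0,0],"twist":[0,0,0],"jaw":0}]'|sed -n '2p;4p'
python3 -m jog '[{"delta_pos":[0,-0.003,0],"twist":[0,0,0],"jaw":0},{"delta_pos":[0,0,0],"twist":[0,0,0],"jaw":0},{"delta_pos":[0,0,0],"twist":[0,0,0],"jaw":0}]'|sed -n '2p;4p'
```

```text
eef_pos: [0.5445, 0.0211, 0.0398]
wrist_force: [-0.0, -0.2, 0.4]
eef_pos: [0.5445, 0.0218, 0.0397]
wrist_force: [0.3, 0.9, 0.9]
eef_pos: [0.5445, 0.0229, 0.0396]
wrist_force: [-0.5, -0.7, -0.5]
eef_pos: [0.5445, 0.0232, 0.0397]
wrist_force: [0.3, -3.4, 0.2]
eef_pos: [0.5445, 0.024, 0.0397]
wrist_force: [0.1, -5.2, -0.1]
```

Contact at TCP y = 0.0231, so the target is about 0.0743. I'll pull most of the way, then check with the cameras.

```bash
python3 -m jog '[{"delta_pos":[0,-0.01,0],"twist":[0,0,0],"jaw":0},{"delta_pos":[0,-0.013,0],"twist":[0,0,0],"jaw":0},{"delta_pos":[0,-0.013,0],"twist":[0,0,0],"jaw":0},{"delta_pos":[0,-0.013,0],"twist":[0,0,0],"jaw":0},{"delta_pos":[0,-0.013,0],"twist":[0,0,0],"jaw":0},{"delta_pos":[0,-0.013,0],"twist":[0,0,0],"jaw":0},{"delta_pos":[0,-0.013,0],"twist":[0,0,0],"jaw":0},{"delta_pos":[0,-0.013,0],"twist":[0,0,0],"jaw":0},{"delta_pos":[0,-0.013,0],"twist":[0,0,0],"jaw":0},{"delta_pos":[0,-0.013,0],"twist":[0,0,0],"jaw":0},{"delta_pos":[0,-0.013,0],"twist":[0,0,0],"jaw":0},{"delta_pos":[0,-0.01,0],"twist":[0,0,0],"jaw":0},{"delta_pos":[0,0,0],"twist":[0,0,0],"jaw":0},{"delta_pos":[0,0,0],"twist":[0,0,0],"jaw":0},{"delta_pos":[0,0,0],"twist":[0,0,0],"jaw":0}]'
python3 - <<'E'
from station import *
import cv2
s=snapshot("scene");b=snapshot("side")
A=cv2.resize(s["image"][205:290,170:300,::-1],(650,425)[:2],interpolation=cv2.INTER_CUBIC)[:, :440]
B=cv2.resize(b["image"][275:360,285:357,::-1],(360,425),interpolation=cv2.INTER_CUBIC)
cv2.imwrite("pics/c6.png",np.hstack([A,B]) if 'np' in globals() else __import__('numpy').hstack([A,B]))
E
```

```text
t: 12.9
eef_pos: [0.5451, 0.0683, 0.0396]
ee_rot: [3.14, -0.032, -0.001]
wrist_force: [-1.4, -7.2, 0.8]
grip_width: 0.0003
grip_force: 3.6
```

View pics/c6.png

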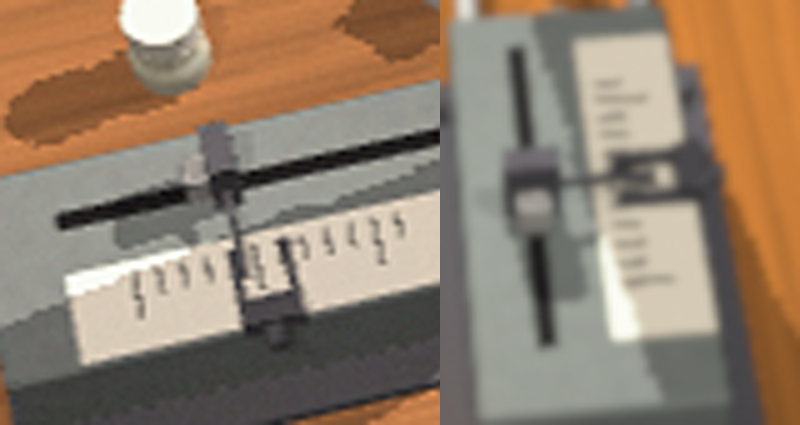

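The needle (240,240 left; 600,180 right) is entering between the prongs from the −y side, matching the predicted 6 mm short. I'll finish the pull in small steps.

```bash
python3 -m jog '[{"delta_pos":[0,-0.006,0],"twist":[0,0,0],"jaw":0},{"delta_pos":[0,-0.006,0],"twist":[0,0,0],"jaw":0},{"delta_pos":[0,-0.005,0],"twist":[0,0,0],"jaw":0},{"delta_pos":[0,0,0],"twist":[0,0,0],"jaw":0},{"delta_pos":[0,0,0],"twist":[0,0,0],"jaw":0}]'|sed -n '1p;2p;4p'
python3 - <<'E'
from station import *
from h import *
import cv2
P=np.load("pose.npz");t,R=P["t"],P["R"]
for n in("scene","side"):
    s=snapshot(n);np.savez(n+"7.npz",**s)
    # predicted pixels for needle (x 8..14) vs measured
    g=cv2.cvtColor(s["image"],cv2.COLOR_RGB2GRAY).astype(float)
    for gx in (4,8,12,):
        ys=np.arange(-62,-36,1.);v=cv2.remap(g.astype(np.float32),*[c.reshape(1,-1).astype(np.float32) for c in proj(s,[[*(t+R@[gx/1e3,y/1e3]),.071] for y in ys]).T],cv2.INTER_LINEAR)[0]
        print(n,gx,v.astype(int).tolist())
    gx=30;ys=np.arange(-70,-28,1.);v=cv2.remap(g.astype(np.float32),*[c.reshape(1,-1).astype(np.float32) for c in proj(s,[[*(t+R@[gx/1e3,y/1e3]),.064] for y in ys]).T],cv2.INTER_LINEAR)[0]
    print(n,"prongs from -70",v.astype(int).tolist())
E
```

```text
t: 13.5
eef_pos: [0.5452, 0.0728, 0.0396]
wrist_force: [-0.9, -9.0, 1.8]
scene 4 [157, 158, 157, 157, 157, 157, 159, 158, 150, 139, 114, 88, 95, 104, 128, 151, 150, 144, 145, 149, 153, 156, 156, 157, 156, 157]
scene 8 [154, 153, 152, 153, 155, 148, 144, 135, 128, 123, 113, 97, 77, 75, 87, 100, 106, 112, 114, 115, 110, 105, 104, 112, 115, 115]
scene 12 [206, 205, 200, 195, 189, 180, 177, 176, 172, 165, 144, 109, 98, 113, 132, 156, 175, 186, 198, 207, 202, 195, 187, 184, 180, 181]
scene prongs from -70 [205, 206, 206, 206, 206, 206, 207, 208, 194, 178, 123, 69, 78, 106, 144, 183, 203, 210, 202, 187, 171, 157, 165, 193, 210, 208, 206, 206, 206, 207, 202, 176, 147, 104, 78, 120, 158, 184, 209, 209, 207, 205]
side 4 [147, 147, 146, 144, 142, 133, 126, 116, 108, 101, 99, 107, 116, 124, 132, 139, 142, 146, 148, 151, 152, 154, 154, 155, 154, 154]
side 8 [184, 182, 181, 181, 178, 169, 159, 145, 128, 112, 112, 119, 125, 141, 157, 170, 178, 185, 190, 192, 194, 195, 197, 198, 198, 198]
side 12 [160, 160, 166, 172, 171, 165, 159, 141, 124, 107, 104, 102, 105, 116, 126, 134, 139, 144, 151, 156, 163, 173, 183, 189, 192, 195]
side prongs from -70 [188, 177, 165, 143, 123, 104, 93, 82, 84, 92, 99, 109, 119, 129, 139, 151, 161, 168, 176, 171, 162, 152, 134, 116, 99, 89, 79, 75, 75, 76, 85, 100, 114, 132, 149, 166, 177, 187, 196, 199, 201, 203]
```

Dead reckoning and the mean of the two views put the needle 1–1.5 mm short of centre. I'll add 1.5 mm and hold for over a second.

```bash
python3 -m jog '[{"delta_pos":[0,-0.005,0],"twist":[0,0,0],"jaw":0},{"delta_pos":[0,0,0],"twist":[0,0,0],"jaw":0},{"delta_pos":[0,0,0],"twist":[0,0,0],"jaw":0},{"delta_pos":[0,0,0],"twist":[0,0,0],"jaw":0},{"delta_pos":[0,0,0],"twist":[0,0,0],"jaw":0},{"delta_pos":[0,0,0],"twist":[0,0,0],"jaw":0},{"delta_pos":[0,0,0],"twist":[0,0,0],"jaw":0},{"delta_pos":[0,0,0],"twist":[0,0,0],"jaw":0},{"delta_pos":[0,0,0],"twist":[0,0,0],"jaw":0},{"delta_pos":[0,0,0],"twist":[0,0,0],"jaw":0},{"delta_pos":[0,0,0],"twist":[0,0,0],"jaw":0},{"delta_pos":[0,0,0],"twist":[0,0,0],"jaw":0},{"delta_pos":[0,0,0],"twist":[0,0,0],"jaw":0},{"delta_pos":[0,0,0],"twist":[0,0,0],"jaw":0},{"delta_pos":[0,0,0],"twist":[0,0,0],"jaw":0},{"delta_pos":[0,0,0],"twist":[0,0,0],"jaw":0}]'|sed -n '1p;2p;4p'
```

```text
t: 15.2
eef_pos: [0.5452, 0.0741, 0.0396]
wrist_force: [-0.8, -8.6, 1.1]
```

Held at 51.0 mm. Easing back slowly.

```bash
python3 -m jog '[{"delta_pos":[0,0.005,0],"twist":[0,0,0],"jaw":0},{"delta_pos":[0,0.01,0],"twist":[0,0,0],"jaw":0},{"delta_pos":[0,0.01,0],"twist":[0,0,0],"jaw":0},{"delta_pos":[0,0.01,0],"twist":[0,0,0],"jaw":0},{"delta_pos":[0,0.01,0],"twist":[0,0,0],"jaw":0},{"delta_pos":[0,0.01,0],"twist":[0,0,0],"jaw":0},{"delta_pos":[0,0.01,0],"twist":[0,0,0],"jaw":0},{"delta_pos":[0,0.01,0],"twist":[0,0,0],"jaw":0},{"delta_pos":[0,0.01,0],"twist":[0,0,0],"jaw":0},{"delta_pos":[0,0.01,0],"twist":[0,0,0],"jaw":0},{"delta_pos":[0,0.01,0],"twist":[0,0,0],"jaw":0},{"delta_pos":[0,0.01,0],"twist":[0,0,0],"jaw":0},{"delta_pos":[0,0.01,0],"twist":[0,0,0],"jaw":0},{"delta_pos":[0,0.01,0],"twist":[0,0,0],"jaw":0},{"delta_pos":[0,0.01,0],"twist":[0,0,0],"jaw":0},{"delta_pos":[0,0.008,0],"twist":[0,0,0],"jaw":0},{"delta_pos":[0,0.005,0],"twist":[0,0,0],"jaw":0},{"delta_pos":[0,0,0],"twist":[0,0,0],"jaw":0},{"delta_pos":[0,0,0],"twist":[0,0,0],"jaw":0}]'|sed -n '1p;2p;4p'
python3 -m jog '[{"delta_pos":[0,0.005,0],"twist":[0,0,0],"jaw":0},{"delta_pos":[0,0.005,0],"twist":[0,0,0],"jaw":0},{"delta_pos":[0,0.005,0],"twist":[0,0,0],"jaw":0},{"delta_pos":[0,0.005,0],"twist":[0,0,0],"jaw":0},{"delta_pos":[0,0.005,0],"twist":[0,0,0],"jaw":0},{"delta_pos":[0,0.005,0],"twist":[0,0,0],"jaw":0},{"delta_pos":[0,0.01,0],"twist":[0,0,0],"jaw":0},{"delta_pos":[0,0.01,0],"twist":[0,0,0],"jaw":0},{"delta_pos":[0,0,0],"twist":[0,0,0],"jaw":0},{"delta_pos":[0,0,0],"twist":[0,0,0],"jaw":0},{"delta_pos":[0,0,0],"twist":[0,0,0],"jaw":0}]'|sed -n '1p;2p;4p'
```

```text
t: 17.1
eef_pos: [0.5446, 0.0288, 0.0397]
wrist_force: [0.2, -3.7, -0.9]
t: 18.2
eef_pos: [0.5444, 0.014, 0.0397]
wrist_force: [0.3, 0.2, 0.4]
```

The handle is home and the tool is free (force ≈ 0). Lifting straight out.

```bash
python3 -m jog '[{"delta_pos":[0,0,-0.03],"twist":[0,0,0],"jaw":0},{"delta_pos":[0,0,-0.06],"twist":[0,0,0],"jaw":0},{"delta_pos":[0,0,-0.1],"twist":[0,0,0],"jaw":0},{"delta_pos":[0,0,-0.1],"twist":[0,0,0],"jaw":0},{"delta_pos":[0,0,-0.1],"twist":[0,0,0],"jaw":0},{"delta_pos":[0,0,-0.1],"twist":[0,0,0],"jaw":0},{"delta_pos":[0,0,-0.1],"twist":[0,0,0],"jaw":0},{"delta_pos":[0,0,0],"twist":[0,0,0],"jaw":0},{"delta_pos":[0,0,0],"twist":[0,0,0],"jaw":0},{"delta_pos":[0,0,0],"twist":[0,0,0],"jaw":0}]'|sed -n '1p;2p;4p'
python3 - <<'E'
from station import *
import cv2
s=snapshot("wrist");cv2.imwrite("pics/w8.png",s["image"][:,:,::-1])
E
```

```text
t: 19.2
eef_pos: [0.5437, 0.0138, 0.2161]
wrist_force: [0.3, 0.1, 0.4]
```

View pics/w8.png

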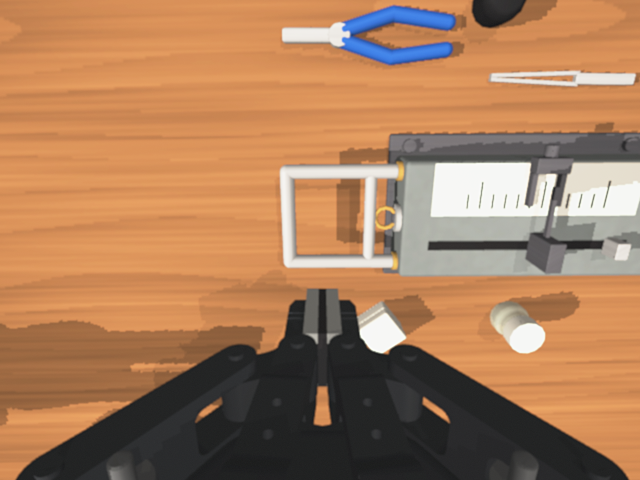

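The handle is home, the dog is back at (617,248), and the needle (551,190) stands between the prongs (533 and 563). The bystanders are undisturbed. Handing in.

```bash
python3 -c "from station import *; print(sign_off())"
```

```text
the job is handed in; nothing more can be done
None
```

I zeroed the tell-tale against the dog, drew the handle to about 51 mm (fork set at about 51.2 mm), held it there for over a second and eased it fully home; the last picture shows the pointer still in the fork's gap, and the job is handed in (verdict not shown).

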